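# Open the beam shutter onto the power-meter head

## Robot

A 7-joint arm with a two-finger parallel gripper is mounted at the origin on a cart in front of the work surface, level with it; the furniture and walls round the work are solid. World frame = base frame: x ahead of the robot, y to its left, z up, the work surface at z = 0. Lengths are in m, angles in rad, forces in N, time in s.
With the tool pointing down it reaches from about 0.4 to 0.85 m from the base axis. Payload 4.5 kg.
Tool frame: the origin (TCP) lies at the very end of the fingers, on their centre line; the grasp point (between the pads) lies 19 mm behind it (r.grip_depth is the z of the grasp point in the tool frame, in m); z points along the fingers, y is the line along which they close (so a half turn about z gives the same grasp; the last joint's range is limited). The gripper opens to 88 mm and grips with 3 to 60 N. Pads are 18 mm wide; open, the fingers measure 123 mm over their backs; the gripper's body (75 mm by 187 mm) begins 45 mm behind the grasp point.
Start: joints at [1.164, 0.689, -0.195, 1.565, 0.157, 0.902, -0.215], TCP at [0.267, -0.565, 0.239] pointing down, gripper open.
Joint ranges: [-3.01, 3.01], [-0.46, 2.08], [-1.47, 1.51], [0.13, 2.56], [-1, 4.14], [0.04, 2.09], [-2.66, 2.66]. Speed limits (rad/s): [2.57, 2.57, 3.14, 3.14, 3.14, 3.14, 3.14].

## Interface

Orientations are given as a unit quaternion [x, y, z, w].
In Python, from plant import r gives the robot as it stands.
- The arm moves only by the tool step_hand, called after ">>>" as a command line: name --argument value ..., lists and objects as JSON in quotes. Schema: {"type":"object","properties":{"rows":{"type":"array","items":{"type":"object","properties":{"aperture":{"type":"number"},"tx":{"type":"number"},"ty":{"type":"number"},"tz":{"type":"number"},"wx":{"type":"number"},"wy":{"type":"number"},"wz":{"type":"number"}},"additionalProperties":false,"required":["aperture"]},"minItems":1,"maxItems":10},"squeeze":{"type":"number"},"only":{"type":"string"},"quiet":{"type":"boolean"},"lines":{"type":"string"}},"required":["rows"],"additionalProperties":false}. rows is a list of rows, 1 to 10 of them, each an object with the fields aperture (the opening from 0.0 (shut) to 1.0 (fully open)), tx, ty, tz (the shift in a scale on which 1.0 is 400 mm), wx, wy, wz (a rotation vector in fractions of the full range, 1 being pi rad); a field left out counts as zero (the opening has to be given); each row is the pose to reach, as a shift and turn from the pose commanded when the call began, along the tool's axes at that moment; what a row does not reach only later rows make up. A row lasts 1/10 s, in which the tool goes at most 0.05 m and 0.15 rad, less where a joint would pass 70% of its speed; a pose out of reach is approached as far as the arm can. The fingers move at their own pace and stop on an object; squeeze is the grip in N (left out, the last holds). Time passes only in rows, so rows that do not move let the fingers close. The tool returns the time, the measured TCP pose, the force, the opening and the grip force at its end. only (a regular expression) keeps the lines of the reply that match it, lines (a string "A,B") keeps lines A to B, and quiet returns only ok. No shift or turn number may pass 1 either way. Input that does not fit is refused with a message, and nothing moves.
- r.get_state(): the state, without advancing time (a new reading comes with each control period).
- r.snapshot(name): name is "scene" or "top" or "wrist"; returns the picture (384x512x3 uint8, red, green, blue); there is no depth.
- r.camera_params(name): a dict with "fx", "fy", "cx", "cy" (pixels), "rvec" (rotation vector, rad) and "tvec" (3), from world to camera coordinates, as OpenCV has them. Camera axes: x right, y down, z forward; pixel columns grow to the right and rows downward; lengths in m; the calibration is good to about 2 mm. A picture is of the moment at which its call begins: read the wrist's pose just before it. camera_params takes no time and is no camera call; for the wrist camera it gives the pose at the moment of the call.
- r.finish_job(): hands the job in; it is judged then, once.
The state is a dict: "clock": time; "q": joint angles; "qd": joint speeds; "joint_torque": joint torques, N m; "tool_pos": TCP position; "eef_rot": TCP orientation; "contact_force": force on the tool from outside, world axes, zero at the start; "moment": the same for the moment, N m; "opening": opening from 0.0 (shut) to 1.0 (fully open); "finger_force": force on a finger pad.
Only numpy, scipy, OpenCV 4.12 (cv2) and the standard library are available. Lean on these libraries where they do the work, as an engineer would, in place of code of your own. Each camera call takes 0.05 s, during which the arm holds its last target. There are 200 camera calls.

## Task

Take a power reading at the small laser set-up, with light pushes of the fingertips only, gripping nothing. First push the power-meter head along its rail until its carrier rests against the stop block, so that it stands in the beam line; only then press the long end of the shutter lever fully down, so that its short end raises the heavy shutter flap off the aperture, and finish while still holding the lever down. Do not touch the flap itself, do not lift the meter head, and leave the loose things lying about where they are.

Things in the scene. Friction and masses are not known exactly. Their poses are not given: they have to be found in the camera images.
- board: grey anodised breadboard, 215 x 250 x 12 mm, fixed on the desk, level; carries the set-up. Origin on the desk surface; +x = beam direction (roughly away from the robot), +y left, z up. Board coordinates (mm) below are in this frame. It covers x -118 to 97, y -125 to 125. The rail on it: dark flat bar 34 wide along y at x 55, from y -122 to 121, its top at z 22
- aperture (a point): 14 mm hole in the upright dark steel aperture plate, where the beam passes, on its front face: board (-3, 55, 75). Plate: 6 mm thick at board x 0, y -44 to 88, top at z 100
- collimator (a point): centre of the beam source, a 25 mm steel tube in a square black ring mount on a post, fixed: board (-75, 55, 75). It takes up x -121 to -43, y 28 to 76, up to z 95
- rail_stop (a point): middle of the right-hand face of the stop block, a black block fixed on the rail's left end, 50 (x) x 18 (y) mm, top at z 38: board (55, 100, 30). The carrier's left face is to rest against it
- meter_head: power-meter head, loose, 0.4 to 0.65 kg: square finned aluminium block 48 x 48 mm, 28 thick (x), on a black carrier that straddles the rail and slides easily on it. Origin: centre of the carrier's underside on the rail top (z 22). Carrier 54 (x) x 90 (y) x 22 high; block centre 53 above the origin, top 77. Axes as the board's. Starts at board y -75 to -25; y is 55 at the stop
- push_face (a point): middle of the right-hand (-y) side face, 28 wide and 48 high (board z 51 to 99), of the finned block: board z 75, 24 mm to -y of the head's origin. Push this face towards +y, to the left; about 1 to 2 N move it, and it does not tip if pushed gently. The carrier reaches 21 mm farther right below it, its top at z 44
- lever: aluminium shutter lever on a pivot before the aperture plate. Origin on the pivot, board (-30, -29, 58). Turns about the board's x axis. At rest its axes are the board's; pressed, the body tilts by up to 0.42 rad to its stop. The short arm, 48 mm to +y, has a roller under the flap's arm; the long arm, 110 mm to -y, has the press pad. It comes back up by the flap's weight if let go
- lever_pad (a point): centre of the top of the black round press pad, 30 mm across, at the free end of the lever's long arm, board (-30, -138, 87) at rest, (-30, -140, 41) fully down. 4 to 7 N hold it down. Nothing stands beside or above it
- flap: shutter flap, 0.4 to 0.65 kg: steel disc on an arm, hanging in front of the aperture. Origin on its hinge, board (-12, -11, 75). At rest its axes are the board's; raised, it turns about the board's x axis, tilting about 0.8 rad with the lever fully down. Falls shut by its weight. Not to be touched
- flap_disc (a point): on the axis of the flap's steel disc (48 mm across, 26 thick), 66 mm to +y of the flap's hinge; on the beam line when shut
- hex_key: small steel hex key, 26 x 72 x 4 mm, lying loose on the board's front right part; a bystander
- case: small clear open plastic case, 26 x 52 x 16 mm, lying loose on the front of the board; a bystander
- level: small bubble level, clear block with a green vial, 15 x 36 x 15 mm, lying loose on the desk left of the board; a bystander
- torch: black torch, 25 mm across and 93 tall, standing loose on the desk left of the board; a bystander

How it is judged:
By the outcome, as a careful person would: the job done as asked, in the order asked, and still so for the second after the job is handed in, while the arm keeps its last pose, push and grip.
It also fails if it takes over 45 s, if anything falls off the work surface, if the arm or the gripper's body presses on something with over 40 N, if the wrist force passes 120 N, or if a joint passes its speed limit or range.

## Working session

There is one attempt and no reset: what is moved stays moved. The work goes in short steps, Python scripts to look and compute and a tool call to move; the robot and the scene stay as the last step left them, time stands still between calls to the robot, and variables do not carry over. Pictures are saved under pics/ and viewed, at most 10 in all, crops included, and the job is handed in when it is done.

```bash
ls; mkdir -p pics
```

Run:
```python
from plant import r
import cv2
for n in("scene","top"):
    cv2.imwrite(f"pics/{n}0.png",cv2.cvtColor(r.snapshot(n),cv2.COLOR_RGB2BGR)); print(n,r.camera_params(n))
s=r.get_state();print(s["tool_pos"],s["eef_rot"],s["clock"])
```

```text
pics
plant.py
scene {'fx': 473.94312981736437, 'fy': 473.94312981736437, 'cx': 263.60140020625016, 'cy': 193.26527836890176, 'rvec': array([ 0.71191617, -2.4813711 ,  1.25628309]), 'tvec': array([0.41252978, 0.27352271, 0.81307979])}
top {'fx': 467.6542130963452, 'fy': 467.6542130963452, 'cx': 253.45065288516656, 'cy': 199.82455867671686, 'rvec': array([ 2.14962058, -2.12862724,  0.17093548]), 'tvec': array([-0.10991754,  0.53887577,  1.1140033 ])}
[ 0.26636888 -0.56475229  0.2379988 ] [ 9.75799396e-01  2.18666051e-01 -2.53145968e-04 -7.95178310e-04] 0.1
```

View pics/top0.png

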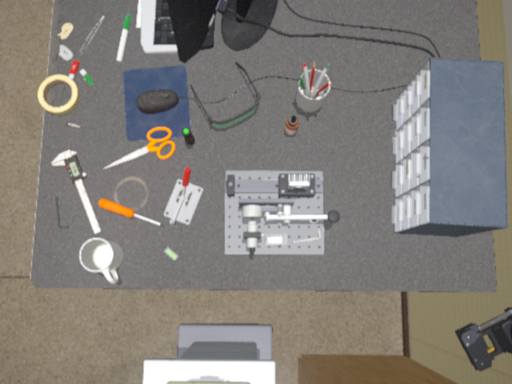

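View pics/scene0.png

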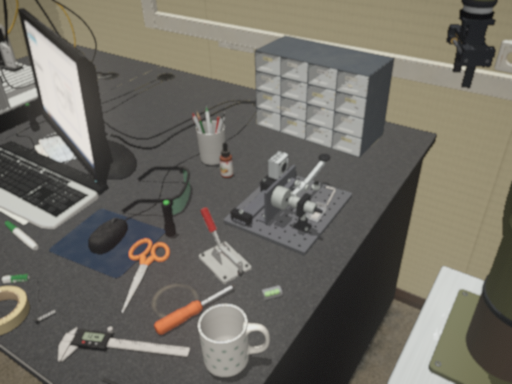

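The top view shows the board at about px (224–324, 170–255). The meter head is near (297,183), the lever pad near (333,216), and the drawers stand to the right. Next I'll measure the board corners.

Create h.py:
```python
import numpy as np, cv2
from plant import r
def cam(n):
    p=r.camera_params(n); K=np.array([[p["fx"],0,p["cx"]],[0,p["fy"],p["cy"]],[0,0,1]])
    return K,np.array(p["rvec"]),np.array(p["tvec"])
def ray(n,uv,z):
    K,rv,t=cam(n); R=cv2.Rodrigues(rv)[0]
    c=-R.T@t; d=R.T@np.linalg.inv(K)@np.array([uv[0],uv[1],1.])
    return c+d*(z-c[2])/d[2]
def proj(n,P):
    K,rv,t=cam(n); return cv2.projectPoints(np.array(P,float).reshape(-1,1,3),rv,t,K,None)[0].reshape(-1,2)
```

Run:
```python
from h import *
im=cv2.imread("pics/top0.png")
x0,y0,x1,y1=205,150,355,270
g=cv2.cvtColor(im,cv2.COLOR_BGR2GRAY)[y0:y1,x0:x1]
print(g[80,10:40],g[100,10:40])
m=((g>85)*255).astype(np.uint8)
m[:, 135:]=0
m=cv2.morphologyEx(m,cv2.MORPH_OPEN,np.ones((3,3)))
cs=cv2.findContours(m,cv2.RETR_EXTERNAL,cv2.CHAIN_APPROX_NONE)[0]
c=max(cs,key=cv2.contourArea)
print(cv2.boundingRect(c),cv2.minAreaRect(c))
b=cv2.resize(im[y0:y1,x0:x1],None,fx=5,fy=5,interpolation=cv2.INTER_CUBIC)
cv2.imwrite("pics/topc.png",b)
```

```text
[120 119 119 119 119 115 119 122 122 146 190 192 189 190 190 188 189 188
 190 190 187 189 190 189 190 188 189 190 187 186] [123 126 128 121 117 120 123 120 121 143 184 191 192 190 191 191 191 191
 189 191 190 191 191 190 189 191 190 190 189 190]
(0, 0, 135, 120) ((67.0, 59.5), (119.0, 134.0), 90.0)
```

View pics/topc.png

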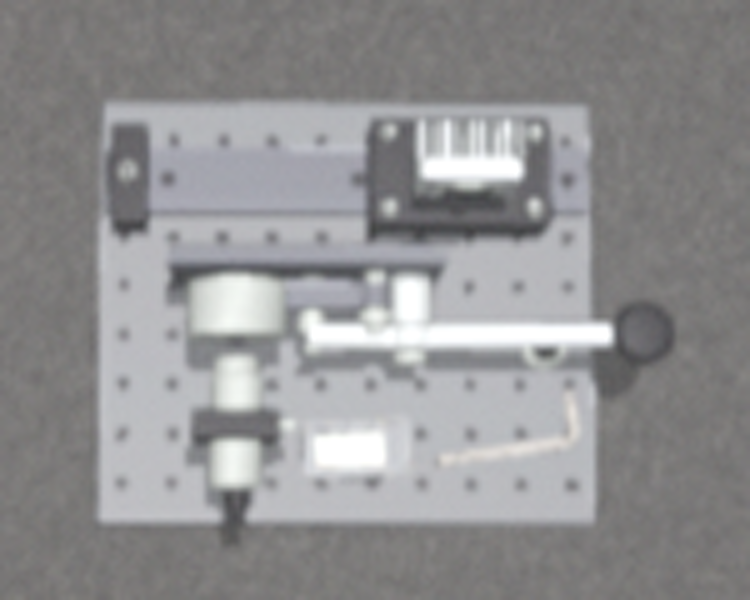

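The crop shows the board corners at crop px (105,102), (589,105), (595,523) and (98,522). The carrier spans columns 368–549, the finned block is at 418–522, and the pad centre is at (642,333).

Add to h.py:
```python
def c2p(p): return ((p[0]+.5)/5-.5+205,(p[1]+.5)/5-.5+150)
```

Run:
```python
from h import *
px=[(105,102),(589,105),(595,523),(98,522)]
B=np.array([(97,125),(97,-125),(-118,-125),(-118,125)])/1e3
W=np.array([ray("top",c2p(p),.012)[:2] for p in px]); print(W.round(4))
bc=B-B.mean(0); wc=W-W.mean(0)
th=np.arctan2((bc[:,0]*wc[:,1]-bc[:,1]*wc[:,0]).sum(),(bc*wc).sum())
R=np.array([[np.cos(th),-np.sin(th)],[np.sin(th),np.cos(th)]]); o=W.mean(0)-R@B.mean(0)
print("yaw",th,"o",o,"res",(W-(B@R.T+o)).round(4).tolist())
tb=lambda p,z:(1e3*R.T@(ray("top",c2p(p),z)[:2]-o)).round(1)
print("pad",tb((642,333),.087))
print("carrier",[tb(p,.044) for p in[(368,119),(549,121),(548,235),(368,235)]])
print("block top",tb((418,118),.099),tb((523,180),.099),tb((418,180),.099))
print("stop right face top",tb((148,180),.038))
np.savez("b.npz",R=R,o=o,th=th)
# check in scene
im=cv2.imread("pics/scene0.png")
pts=[(*(R@b+o),.012) for b in B]+[(*(R@np.array([-.03,-.138])+o),.087),(*(R@np.array([.055,.1])+o),.03)]
q=proj("scene",pts);print(q.round(0).tolist())
x0,y0=215,130
b=cv2.resize(im[y0:260,x0:365],None,fx=5,fy=5,interpolation=cv2.INTER_CUBIC)[:600]
for u in q: cv2.circle(b,tuple(int(v) for v in (u-[x0,y0])*5),4,(0,0,255),1)
cv2.imwrite("pics/scenec.png",b)
```

```text
[[ 0.6217 -0.0324]
 [ 0.6226 -0.2809]
 [ 0.4092 -0.281 ]
 [ 0.4073 -0.033 ]]
yaw 0.0039791914055139445 o [ 0.52570853 -0.1567682 ] res [[-0.0005, -0.001], [-0.0006, 0.0005], [0.001, 0.0013], [0.0001, -0.0008]]
pad [ -30.7 -136.3]
carrier [array([81.4, -9.3]), array([ 80.9, -99.6]), array([ 23.2, -98.2]), array([22.7, -9.1])]
block top [ 70. -30.] [ 40.3 -79.5] [ 40.  -29.8]
stop right face top [ 50.9 100.3]
[[223.0, 219.0], [278.0, 168.0], [352.0, 192.0], [304.0, 251.0], [324.0, 155.0], [243.0, 213.0]]
```

View pics/scenec.png

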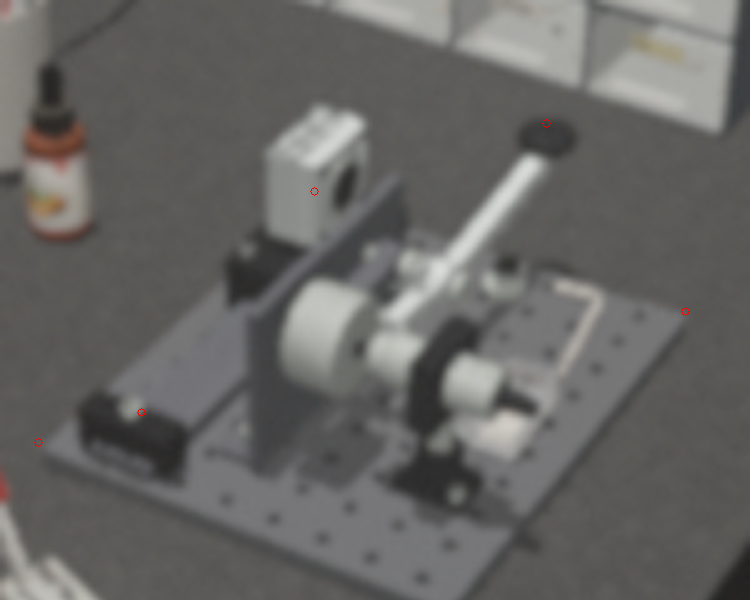

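The pose agrees in both views: corner residuals are within 1.6 mm and the pad is within 2 mm. The head's origin is at board y ≈ -54. My plan is fingers shut, tool x along world +y. I'll swing over clear of the drawers first.

Careful with the scale: shifts go in shares of 400 mm and turns go in shares of pi rad. That gives: -0.2 m / 0.4 = -0.5, 0.19 m / 0.4 = 0.475, -1.134 rad / 3.1416 = -0.361.

>>> step_hand --rows '[{"aperture": 0, "tx": 0.475, "ty": -0.5, "wz": -0.361}, {"aperture": 0, "tx": 0.475, "ty": -0.5, "wz": -0.361}, {"aperture": 0, "tx": 0.475, "ty": -0.5, "wz": -0.361}, {"aperture": 0, "tx": 0.475, "ty": -0.5, "wz": -0.361}, {"aperture": 0, "tx": 0.475, "ty": -0.5, "wz": -0.361}, {"aperture": 0, "tx": 0.475, "ty": -0.5, "wz": -0.361}, {"aperture": 0, "tx": 0.475, "ty": -0.5, "wz": -0.361}, {"aperture": 0, "tx": 0.475, "ty": -0.5, "wz": -0.361}, {"aperture": 0, "tx": 0.475, "ty": -0.5, "wz": -0.361}, {"aperture": 0, "tx": 0.475, "ty": -0.5, "wz": -0.361}]' --squeeze 10

```text
clock: 1.1
tool_pos: [0.3529, -0.3034, 0.2385]
eef_rot: [0.707, 0.708, -0.0, -0.0]
contact_force: [0.4, 0.4, -0.3]
opening: 0.116
finger_force: 0.0
```

Create where.py:
```python
from h import *
from scipy.spatial.transform import Rotation as T
d=np.load("b.npz");s=r.get_state();A=T.from_quat(s["eef_rot"])
p=np.array(s["tool_pos"]);f=d["R"].T@(p[:2]-d["o"])
def go(n,b): 
    w=np.r_[d["R"]@np.array(b[:2])/1e3+d["o"],b[2]/1e3]; print(n,"tool shift",A.inv().apply(w-p).round(4))
print("board mm",(f*1e3).round(1),round(p[2]*1e3,1),"axes",A.as_matrix().round(3).tolist(),"F",np.round(s["contact_force"],2),s["clock"],s["opening"])
go("prepush",(55,-112,70)); go("above pad",(-30,-139,120))
```

```bash
python3 where.py
```

```text
board mm [-173.4 -146. ] 238.5 axes [[-0.001, 1.0, -0.0], [1.0, 0.001, 0.0], [0.0, -0.0, -1.0]] F [ 0.43  0.36 -0.35] 1.1 0.11603431740716617
prepush tool shift [0.0345 0.2283 0.1685]
above pad tool shift [0.0073 0.1434 0.1185]
```

Converted, 0.228 m / 0.4 = 0.57, 0.195 m / 0.4 = 0.4875.

>>> step_hand --rows '[{"aperture": 0, "tx": 0.025, "ty": 0.125}, {"aperture": 0, "tx": 0.05, "ty": 0.25}, {"aperture": 0, "tx": 0.075, "ty": 0.375}, {"aperture": 0, "tx": 0.0825, "ty": 0.4875, "tz": 0.025}, {"aperture": 0, "tx": 0.0825, "ty": 0.57, "tz": 0.075}, {"aperture": 0, "tx": 0.0825, "ty": 0.57, "tz": 0.1875}, {"aperture": 0, "tx": 0.0825, "ty": 0.57, "tz": 0.3}, {"aperture": 0, "tx": 0.0825, "ty": 0.57, "tz": 0.3875}, {"aperture": 0, "tx": 0.0825, "ty": 0.57, "tz": 0.425}, {"aperture": 0, "tx": 0.0825, "ty": 0.57, "tz": 0.425}]'

```text
clock: 2.1
tool_pos: [0.5796, -0.2691, 0.0667]
eef_rot: [0.706, 0.708, -0.001, -0.002]
contact_force: [-0.4, 0.4, 0.6]
opening: 0.006
finger_force: 0.0
```

```bash
python3 where.py
```

Run:
```python
from h import *
b=[cv2.resize(cv2.cvtColor(r.snapshot(n),cv2.COLOR_RGB2BGR)[y:y+150,x:x+150],None,fx=2.6,fy=3) for n,x,y in(("scene",215,100),("top",205,130))]
cv2.imwrite("pics/pre.png",np.hstack(b))
```

```text
board mm [  53.5 -112.6] 66.7 axes [[-0.003, 1.0, -0.004], [1.0, 0.003, 0.001], [0.001, -0.004, -1.0]] F [-0.36  0.37  0.61] 2.1 0.006463227082131232
prepush tool shift [ 0.0006  0.0015 -0.0033]
above pad tool shift [-0.0264 -0.0837 -0.053 ]
```

View pics/pre.png

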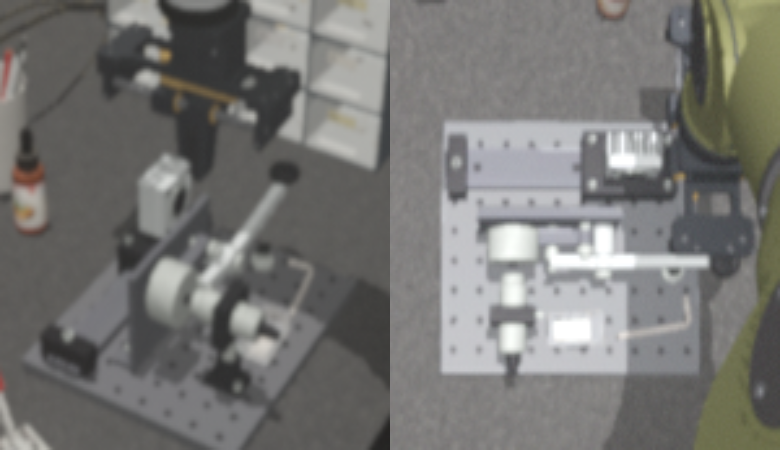

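The closed fingers stand just right of the finned block, with the gripper body above the pad and the head. Now I push gently.

Converted, 0.044 m / 0.4 = 0.11, 0.04 m / 0.4 = 0.1.

>>> step_hand --rows '[{"aperture": 0, "tx": 0.025, "ty": 0.0025}, {"aperture": 0, "tx": 0.04, "ty": 0.0025}, {"aperture": 0, "tx": 0.05, "ty": 0.0025}, {"aperture": 0, "tx": 0.0575, "ty": 0.0025}, {"aperture": 0, "tx": 0.065, "ty": 0.0025}, {"aperture": 0, "tx": 0.0725, "ty": 0.0025}, {"aperture": 0, "tx": 0.08, "ty": 0.0025}, {"aperture": 0, "tx": 0.09, "ty": 0.0025}, {"aperture": 0, "tx": 0.1, "ty": 0.0025}, {"aperture": 0, "tx": 0.11, "ty": 0.0025}]'

```text
clock: 3.2
tool_pos: [0.5818, -0.2251, 0.0687]
eef_rot: [0.706, 0.709, -0.0, -0.0]
contact_force: [-0.1, -2.7, 1.5]
opening: 0.004
finger_force: 1.4
```

```bash
python3 where.py
```

```text
board mm [ 55.8 -68.5] 68.7 axes [[-0.004, 1.0, -0.0], [1.0, 0.004, -0.0], [-0.0, -0.0, -1.0]] F [-0.08 -2.72  1.54] 3.2 0.0042124569296850085
prepush tool shift [-0.0435 -0.0008 -0.0013]
above pad tool shift [-0.0705 -0.0858 -0.0513]
```

Converted, 0.05 m / 0.4 = 0.125, 0.045 m / 0.4 = 0.1125.

>>> step_hand --rows '[{"aperture": 0, "tx": 0.0125}, {"aperture": 0, "tx": 0.025}, {"aperture": 0, "tx": 0.0375}, {"aperture": 0, "tx": 0.05}, {"aperture": 0, "tx": 0.0625}, {"aperture": 0, "tx": 0.075}, {"aperture": 0, "tx": 0.0875}, {"aperture": 0, "tx": 0.1}, {"aperture": 0, "tx": 0.1125}, {"aperture": 0, "tx": 0.125}]'

```text
clock: 4.2
tool_pos: [0.5816, -0.175, 0.0687]
eef_rot: [0.706, 0.709, -0.0, -0.0]
contact_force: [0.7, -2.6, 1.2]
opening: 0.001
finger_force: 1.2
```

```bash
python3 where.py
```

Run:
```python
from h import *
b=[cv2.resize(cv2.cvtColor(r.snapshot(n),cv2.COLOR_RGB2BGR)[y:y+150,x:x+150],None,fx=2.6,fy=3) for n,x,y in(("scene",215,100),("top",205,130))]
cv2.imwrite("pics/mid.png",np.hstack(b))
```

```text
board mm [ 55.9 -18.4] 68.7 axes [[-0.004, 1.0, -0.0], [1.0, 0.004, -0.0], [-0.0, -0.0, -1.0]] F [ 0.74 -2.65  1.16] 4.2 0.0012481647635455275
prepush tool shift [-0.0936 -0.0009 -0.0013]
above pad tool shift [-0.1206 -0.0859 -0.0513]
```

View pics/mid.png

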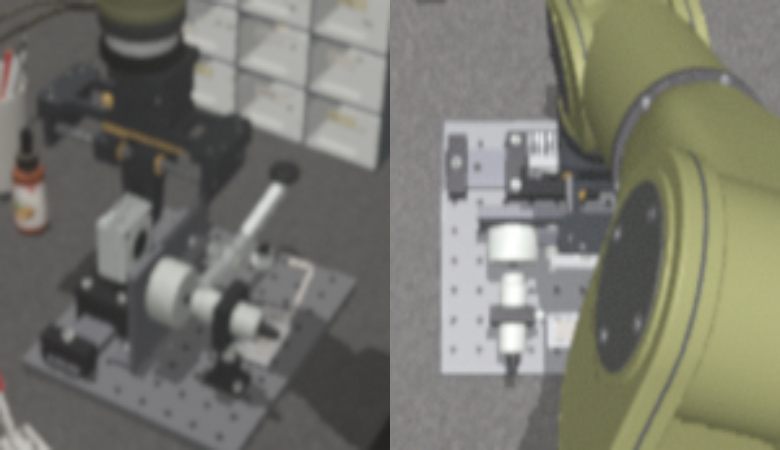

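The head slides upright on the rail, and about 36 mm of gap to the stop remains.

Converted, 0.034 m / 0.4 = 0.085, 0.033 m / 0.4 = 0.0825.

>>> step_hand --rows '[{"aperture": 0, "tx": 0.0125}, {"aperture": 0, "tx": 0.025}, {"aperture": 0, "tx": 0.0375}, {"aperture": 0, "tx": 0.05}, {"aperture": 0, "tx": 0.06}, {"aperture": 0, "tx": 0.0675}, {"aperture": 0, "tx": 0.0725}, {"aperture": 0, "tx": 0.0775}, {"aperture": 0, "tx": 0.0825}, {"aperture": 0, "tx": 0.085}]'

```text
clock: 5.3
tool_pos: [0.5815, -0.1413, 0.0687]
eef_rot: [0.706, 0.709, -0.0, -0.0]
contact_force: [1.0, -0.7, -1.0]
opening: 0.009
finger_force: 0.8
```

```bash
python3 where.py
```

```text
board mm [55.9 15.3] 68.7 axes [[-0.004, 1.0, -0.0], [1.0, 0.004, -0.0], [-0.0, -0.0, -1.0]] F [ 1.05 -0.7  -0.99] 5.3 0.008638371385459923
prepush tool shift [-0.1273 -0.0009 -0.0013]
above pad tool shift [-0.1543 -0.0859 -0.0513]
```

Converted, 0.004 m / 0.4 = 0.01, 0.003 m / 0.4 = 0.0075.

>>> step_hand --rows '[{"aperture": 0, "tx": 0.0025}, {"aperture": 0, "tx": 0.005}, {"aperture": 0, "tx": 0.0075}, {"aperture": 0, "tx": 0.01}]'

```text
clock: 5.7
tool_pos: [0.5815, -0.1374, 0.0687]
eef_rot: [0.706, 0.709, -0.0, 0.0]
contact_force: [0.5, -1.6, -1.2]
opening: 0.003
finger_force: 0.8
```

```bash
python3 where.py
```

```text
board mm [55.9 19.2] 68.7 axes [[-0.004, 1.0, 0.0], [1.0, 0.004, -0.0], [-0.0, 0.0, -1.0]] F [ 0.5  -1.63 -1.25] 5.7 0.00337812808335823
prepush tool shift [-0.1312 -0.0009 -0.0013]
above pad tool shift [-0.1582 -0.0859 -0.0513]
```

Converted, 0.003 m / 0.4 = 0.0075, 0.002 m / 0.4 = 0.005.

>>> step_hand --rows '[{"aperture": 0, "tx": 0.0025}, {"aperture": 0, "tx": 0.005}, {"aperture": 0, "tx": 0.0075}, {"aperture": 0, "tx": 0.0075}]'

```text
clock: 6.1
tool_pos: [0.5816, -0.1348, 0.0688]
eef_rot: [0.706, 0.708, -0.0, 0.0]
contact_force: [0.4, -3.8, -0.1]
opening: 0.004
finger_force: 1.3
```

```bash
python3 where.py|head -1
```

```text
board mm [56.  21.7] 68.8 axes [[-0.004, 1.0, 0.0], [1.0, 0.004, -0.001], [-0.001, 0.0, -1.0]] F [ 0.42 -3.76 -0.13] 6.1 0.0036907955568812887
```

Converted, 0.002 m / 0.4 = 0.005, 0.001 m / 0.4 = 0.0025.

>>> step_hand --rows '[{"aperture": 0, "tx": 0.0025}, {"aperture": 0, "tx": 0.005}, {"aperture": 0, "tx": 0.005}]'

```text
clock: 6.4
tool_pos: [0.5816, -0.1346, 0.069]
eef_rot: [0.706, 0.708, -0.001, 0.001]
contact_force: [0.3, -5.9, 1.0]
opening: 0.006
finger_force: 3.0
```

```bash
python3 where.py|head -1
```

Run:
```python
from h import *
b=[cv2.resize(cv2.cvtColor(r.snapshot(n),cv2.COLOR_RGB2BGR)[y:y+w,x:x+w],None,fx=390/w,fy=450/w) for n,x,y,w in(("scene",215,150,90),("top",215,150,80))]
cv2.imwrite("pics/stop.png",np.hstack(b))
```

```text
board mm [56.  21.9] 69.0 axes [[-0.003, 1.0, 0.0], [1.0, 0.003, -0.003], [-0.003, 0.0, -1.0]] F [ 0.31 -5.92  1.04] 6.4 0.005750124323763005
```

View pics/stop.png

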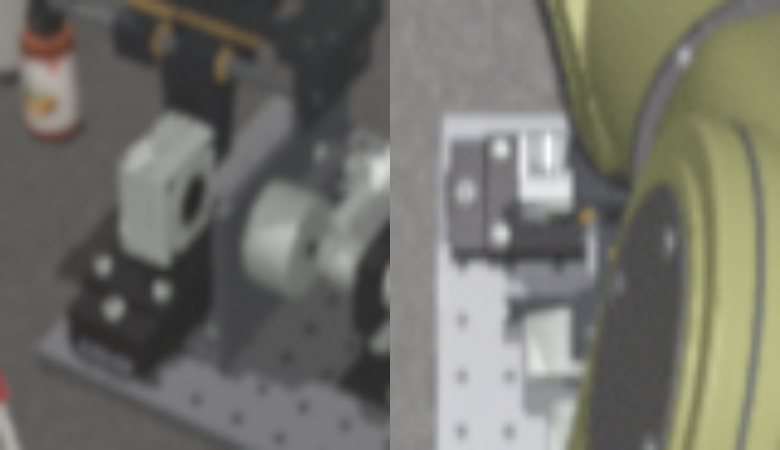

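The carrier's left face is flush against the stop. Motion ended at finger y 21.9 (expected 22) with the force rising to 6 N. I'll back off along the rail, rise, and move over the pad.

Converted, -0.164 m / 0.4 = -0.41, -0.086 m / 0.4 = -0.215.

>>> step_hand --rows '[{"aperture": 0, "tx": -0.0075}, {"aperture": 0, "tx": -0.03}, {"aperture": 0, "tx": -0.1}, {"aperture": 0, "tx": -0.2}, {"aperture": 0, "tx": -0.3, "tz": -0.025}, {"aperture": 0, "tx": -0.375, "tz": -0.0875}, {"aperture": 0, "tx": -0.41, "ty": -0.0375, "tz": -0.15}, {"aperture": 0, "tx": -0.41, "ty": -0.125, "tz": -0.15}, {"aperture": 0, "tx": -0.41, "ty": -0.2, "tz": -0.15}, {"aperture": 0, "tx": -0.41, "ty": -0.215, "tz": -0.15}]'

```text
clock: 7.5
tool_pos: [0.4919, -0.2973, 0.1287]
eef_rot: [0.706, 0.708, -0.001, -0.002]
contact_force: [1.0, -0.8, 0.1]
opening: 0.007
finger_force: 0.0
```

>>> step_hand --rows '[{"aperture": 0}, {"aperture": 0}]'

```text
clock: 7.7
tool_pos: [0.4979, -0.2963, 0.129]
eef_rot: [0.705, 0.709, 0.001, 0.001]
contact_force: [1.2, -0.8, -0.5]
opening: 0.003
finger_force: 0.0
```

```bash
python3 where.py
```

```text
board mm [ -28.3 -139.4] 129.0 axes [[-0.005, 1.0, 0.002], [1.0, 0.005, 0.001], [0.001, 0.002, -1.0]] F [ 1.21 -0.84 -0.46] 7.7 0.0029680436129957176
prepush tool shift [0.0273 0.0832 0.0592]
above pad tool shift [ 0.0004 -0.0017  0.009 ]
```

Run:
```python
from h import *
b=[cv2.resize(cv2.cvtColor(r.snapshot(n),cv2.COLOR_RGB2BGR)[y:y+w,x:x+w],None,fx=390/w,fy=450/w) for n,x,y,w in(("scene",220,105,150),("top",215,150,120))]
cv2.imwrite("pics/pad.png",np.hstack(b))
```

```text
(no output)
```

View pics/pad.png

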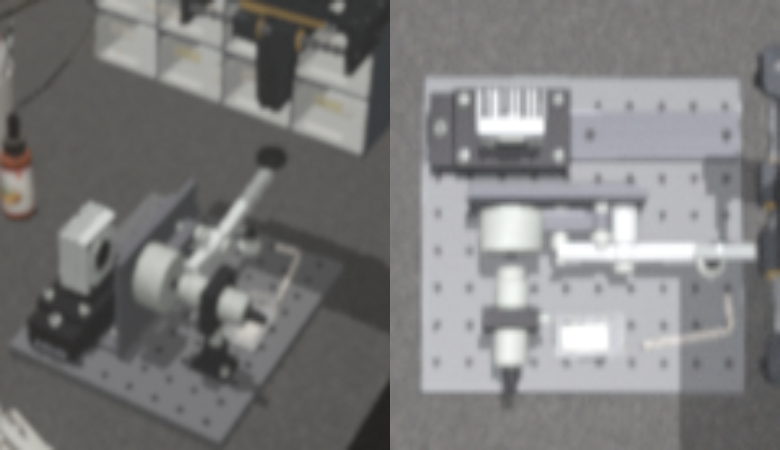

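The head is flush at the stop with no gap, and the fingers are over the pad. I'll press down in slow steps while watching the force.

Converted, 0.058 m / 0.4 = 0.145, 0.04 m / 0.4 = 0.1.

>>> step_hand --rows '[{"aperture": 0, "tx": -0.0025, "ty": -0.0025, "tz": 0.0375}, {"aperture": 0, "tx": -0.0025, "ty": -0.005, "tz": 0.075}, {"aperture": 0, "tx": -0.0025, "ty": -0.005, "tz": 0.09}, {"aperture": 0, "tx": -0.0025, "ty": -0.005, "tz": 0.1}, {"aperture": 0, "tx": -0.0025, "ty": -0.005, "tz": 0.1075}, {"aperture": 0, "tx": -0.0025, "ty": -0.005, "tz": 0.115}, {"aperture": 0, "tx": -0.0025, "ty": -0.005, "tz": 0.1225}, {"aperture": 0, "tx": -0.0025, "ty": -0.005, "tz": 0.13}, {"aperture": 0, "tx": -0.0025, "ty": -0.005, "tz": 0.1375}, {"aperture": 0, "tx": -0.0025, "ty": -0.005, "tz": 0.145}]'

```text
clock: 8.8
tool_pos: [0.495, -0.3001, 0.072]
eef_rot: [0.706, 0.708, -0.001, 0.002]
contact_force: [-1.1, -3.1, 6.5]
opening: 0.007
finger_force: 3.2
```

```bash
python3 where.py | head -1
```

```text
board mm [ -31.3 -143.2] 72.0 axes [[-0.003, 1.0, 0.002], [1.0, 0.003, -0.004], [-0.004, 0.002, -1.0]] F [-1.08 -3.08  6.5 ] 8.8 0.006936680050342866
```

Converted, 0.02 m / 0.4 = 0.05, 0.018 m / 0.4 = 0.045.

>>> step_hand --rows '[{"aperture": 0, "tx": -0.0025, "tz": 0.0075}, {"aperture": 0, "tx": -0.0025, "tz": 0.015}, {"aperture": 0, "tx": -0.0025, "tz": 0.0225}, {"aperture": 0, "tx": -0.0025, "tz": 0.03}, {"aperture": 0, "tx": -0.0025, "tz": 0.035}, {"aperture": 0, "tx": -0.0025, "tz": 0.04}, {"aperture": 0, "tx": -0.005, "tz": 0.045}, {"aperture": 0, "tx": -0.005, "tz": 0.05}]'

```text
clock: 9.6
tool_pos: [0.495, -0.3009, 0.0518]
eef_rot: [0.706, 0.708, 0.0, 0.001]
contact_force: [0.0, -0.6, 4.6]
opening: 0.006
finger_force: 2.6
```

```bash
python3 where.py | head -1
```

```text
board mm [ -31.3 -144. ] 51.8 axes [[-0.003, 1.0, 0.002], [1.0, 0.003, -0.002], [-0.002, 0.002, -1.0]] F [ 0.03 -0.63  4.58] 9.6 0.005645941134184517
```

Converted, 0.005 m / 0.4 = 0.0125, 0.004 m / 0.4 = 0.01.

>>> step_hand --rows '[{"aperture": 0, "tz": 0.0025}, {"aperture": 0, "tz": 0.005}, {"aperture": 0, "tz": 0.0075}, {"aperture": 0, "tz": 0.01}, {"aperture": 0, "tz": 0.0125}, {"aperture": 0, "tz": 0.0125}]'

```text
clock: 10.2
tool_pos: [0.4948, -0.3002, 0.0457]
eef_rot: [0.706, 0.708, 0.0, 0.001]
contact_force: [1.7, -2.9, 4.1]
opening: 0.003
finger_force: 2.2
```

```bash
python3 where.py | head -1
```

```text
board mm [ -31.5 -143.3] 45.7 axes [[-0.004, 1.0, 0.001], [1.0, 0.004, -0.001], [-0.001, 0.001, -1.0]] F [ 1.67 -2.87  4.08] 10.2 0.002951765616331216
```

Converted, 0.002 m / 0.4 = 0.005, 0.001 m / 0.4 = 0.0025.

>>> step_hand --rows '[{"aperture": 0, "tz": 0.0025}, {"aperture": 0, "tz": 0.005}, {"aperture": 0, "tz": 0.005}]'

```text
clock: 10.5
tool_pos: [0.4947, -0.2999, 0.0437]
eef_rot: [0.706, 0.709, 0.0, 0.0]
contact_force: [2.9, -2.6, 4.5]
opening: 0.003
finger_force: 2.1
```

```bash
python3 where.py | head -1
```

```text
board mm [ -31.6 -143. ] 43.7 axes [[-0.004, 1.0, 0.001], [1.0, 0.004, -0.0], [-0.0, 0.001, -1.0]] F [ 2.87 -2.63  4.49] 10.5 0.0028810981094253628
```

Converted, 0.002 m / 0.4 = 0.005, 0.001 m / 0.4 = 0.0025.

>>> step_hand --rows '[{"aperture": 0, "tz": 0.0025}, {"aperture": 0, "tz": 0.005}, {"aperture": 0, "tz": 0.005}]'

```text
clock: 10.8
tool_pos: [0.4947, -0.2997, 0.0421]
eef_rot: [0.706, 0.709, 0.0, 0.0]
contact_force: [2.2, -2.5, 6.3]
opening: 0.004
finger_force: 3.6
```

```bash
python3 where.py | head -1
```

```text
board mm [ -31.5 -142.8] 42.1 axes [[-0.004, 1.0, 0.001], [1.0, 0.004, -0.0], [-0.0, 0.001, -1.0]] F [ 2.2  -2.45  6.29] 10.8 0.004150167385289181
```

Converted, 0.001 m / 0.4 = 0.0025.

>>> step_hand --rows '[{"aperture": 0, "tz": 0.0025}, {"aperture": 0, "tz": 0.0025}, {"aperture": 0, "tz": 0.0025}]'

```text
clock: 11.1
tool_pos: [0.4948, -0.2997, 0.0417]
eef_rot: [0.706, 0.709, 0.0, 0.001]
contact_force: [1.9, -2.5, 12.0]
opening: 0.008
finger_force: 5.9
```

```bash
python3 where.py | head -1
```

```text
board mm [ -31.5 -142.8] 41.7 axes [[-0.004, 1.0, 0.001], [1.0, 0.004, -0.001], [-0.001, 0.001, -1.0]] F [ 1.94 -2.46 11.96] 11.1 0.00824260680881023
```

>>> step_hand --rows '[{"aperture": 0}, {"aperture": 0}, {"aperture": 0}]'

```text
clock: 11.4
tool_pos: [0.4948, -0.2997, 0.0417]
eef_rot: [0.706, 0.709, 0.0, 0.001]
contact_force: [0.7, -2.3, 12.1]
opening: 0.005
finger_force: 5.9
```

Run:
```python
from h import *
b=[cv2.resize(cv2.cvtColor(r.snapshot(n),cv2.COLOR_RGB2BGR)[y:y+w,x:x+w],None,fx=390/w,fy=450/w) for n,x,y,w in(("scene",220,130,120),("top",215,150,120))]
cv2.imwrite("pics/end.png",np.hstack(b))
```

```text
(no output)
```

View pics/end.png

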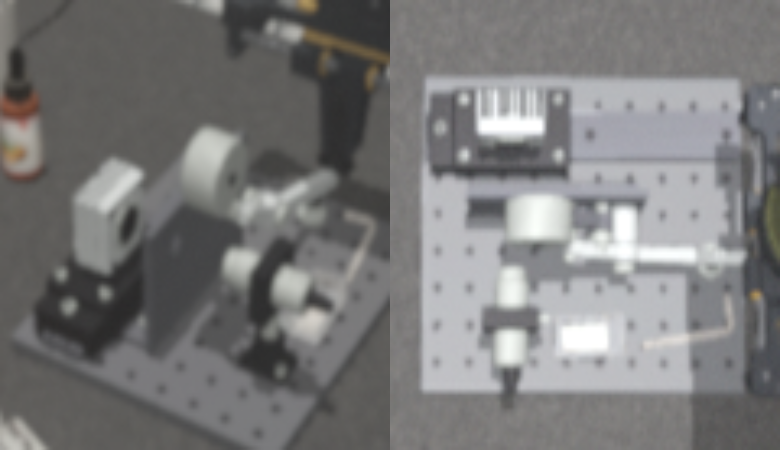

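The flap is raised clear of the aperture, the head is against the stop, and the hex key and case are where they were. The lever is held at its stop with a steady 12 N.

```bash
python3 -c "
from plant import r
print(r.finish_job())"
```

```text
the job is handed in; nothing more can be done
None
```

The job is handed in at about 11.5 s on the robot's clock: the meter head rests against the stop block, and the lever is held fully down with 12 N, keeping the flap raised off the aperture.

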